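# Put the nail hammer back in its place in the tool rack

### The job

The nailing is done: put the hammer that lies on the plywood workpiece back in its place in the sloping tool rack. Its steel head goes down into the hammer-shaped pocket in the wooden block, and its handle must be pushed down past the orange sprung jaw until it sits fully home in the black fork clip. Leave the pencil, the nail tub and the glue bottle where they stand.

Things in the scene. Friction and masses are not known exactly. Their poses are not given: they have to be found in the camera images.
- hammer: Small cross-peen hammer, 198 mm long, 0.21 kg, lying level on its side on the workpiece, loose. Origin on the handle's axis 70 mm from the head's centre, near the balance point and free to grasp. x: along the handle towards the head; y: along the head towards its round striking face; z: up, out of the upper side. That side is also the upper one in the rack: turn it, do not flip it over.
- hammer_head (a point): Centre of the steel head (hammer x = 70 mm), axes as hammer. The head is 22 mm thick in z, its middle 22 mm along x; it reaches from y = 34 mm (round face, 22 mm across) to y = -44 mm (wedge-shaped peen, tapering along x from 20 to 5 mm).
- hammer_face (a point): Centre of the round striking face (hammer x = 70, y = 34 mm), axes as hammer.
- hammer_handle (a point): Point on the handle's axis that belongs in the clip (hammer x = -60 mm), axes as hammer. The round wooden handle is 16 mm thick from x = -85 to 59 mm, then swells to a 22 mm knob that ends at x = -115 mm. As the hammer lies, the handle's axis is 11 mm and its underside 3 mm above the workpiece.
- workpiece: Pale plywood board 250 x 270 x 9 mm lying flat, fixed, the hammer on it. Origin under its centre; its top is 9 mm above the table. A batten 18 mm wide and 12 mm high is nailed along its -y edge.
- board: Sloping plywood board of the tool rack, 270 x 310 mm, fixed, facing the robot. Origin in its surface near its middle. x up the slope (28 degrees), away from the robot; y to the left; z square out of the board, leaning 28 degrees from vertical to the robot. Also on it, fixed, up to 35 mm above it: a screwdriver at y = 118 mm and a try square at y = -118 mm.
- pocket (a point): Where the head's centre lies when home; board x = 75, y = 0, z = 30 mm; axes of board. A hammer that is home has its x, y, z along these. Pale block x -30 to 30, y -60 to 50, top z = 3 mm, with a pocket 14 mm deep (floor z = -11 mm) of the head's outline, 2.5 mm clear all round: face to +y, peen to -y. A 24 mm gap in its wall lets the handle out to -x.
- clip (a point): Where the handle's axis lies when home in the clip; board x = -55, y = 0, z = 30 mm; axes of board. Clip 20 mm long in x; saddle under the handle; fixed black prong on the -y side, sprung orange jaw on the +y side; both flare outwards up to z = 24 mm, mouth 25 mm wide there, narrowing to 13 mm at the jaw's lip, z = 8 mm.
- jaw (a joint): Opening of the orange jaw, rad: 0 shut, about 0.13 as a handle passes; a spring shuts it. A handle pressed down along the board's -z opens it by itself with some 5 to 15 N at the clip, then it snaps shut over the handle. A handle merely laid on it stays out, about 10 to 20 mm too high.
- pencil: Red pencil 180 mm long lying on the workpiece near its edge, loose. Origin under its middle.
- nail_tub: Grey round tub with nails, 64 mm across, 42 mm high, loose, beyond the workpiece. Origin under its centre.
- glue: White glue bottle with orange nozzle, 52 mm across, 165 mm high, standing loose, beyond the workpiece. Origin under its centre.
Mind the look-alikes: they are no part of the job. Leave any blue, green or red look-alike of the hammer alone.

How it is judged (in metres and radians):
On the way, in this order (a step that is already met when the one before it is completed fails the run):
1. the hammer is lifted off the workpiece (height (world z) of hammer above 0.06 m and contact force between hammer and workpiece below 0.05 N), for 0.1 s.
2. its head is down in the pocket, striking face on the pocket's wide side (z of hammer_head in the frame of pocket between -0.004 and 0.006 m and distance between hammer_head and pocket below 0.009 m and y of hammer_face in the frame of pocket above 0.025 m), for 0.1 s.
At the end, for the whole second after the job is handed in: The hammer is at rest in the rack: head within 6 mm of its place in the pocket (and within 3 mm of its floor height), striking face on the wide (+y) side; handle within 3 mm of fully home in the clip and 4 mm sideways; orange jaw shut behind it (below 0.06 rad) (distance between hammer_head and pocket below 0.006 m and z of hammer_head in the frame of pocket below 0.003 m and y of hammer_face in the frame of pocket above 0.028 m and z of hammer_handle in the frame of clip between -0.003 and 0.003 m and y of hammer_handle in the frame of clip between -0.004 and 0.004 m and value of joint jaw below 0.06 rad and linear speed of hammer below 0.02 m/s); the robot touches nothing.
It fails at once if the pencil is displaced by more than 40 mm (distance of pencil from where it was at the start of the episode above 0.04 m).
It fails at once if the nail tub is displaced by more than 30 mm or tipped (distance of nail_tub from where it was at the start of the episode above 0.03 m or angle between nail_tub's own z axis and vertical above 0.4 rad).
It fails at once if the glue bottle is displaced by more than 30 mm or tipped (distance of glue from where it was at the start of the episode above 0.03 m or angle between glue's own z axis and vertical above 0.4 rad).
It also fails if it takes over 61 s, if anything falls off the work surface, if the arm or the gripper's body presses on something with over 40 N, if the wrist force passes 120 N, or if a joint passes its speed limit or range.

### The arm

A 6-joint arm with a two-finger parallel gripper is mounted at the origin on the work surface. World frame = base frame: x ahead of the robot, y to its left, z up, the work surface at z = 0. Lengths are in m, angles in degrees, forces in N, time in s.
With the tool pointing down it reaches from about 0.4 to 0.825 m from the base axis. Payload 7 kg.
Tool frame: the origin (TCP) lies midway between the tips of the shut fingers; the grasp point (between the pads) lies 19 mm behind it; z points along the fingers, y is the line along which they close (so a half turn about z gives the same grasp; the last joint's range is limited). The gripper opens to 88 mm and grips with 3 to 60 N. Pads are 19 mm wide; open, the fingers measure 130 mm over their backs; the gripper's body (78 mm by 193 mm) begins 47 mm behind the grasp point.
Start: joints at [81.194, 20.546, 0.682, 0, -70.136, -16.507], TCP at [0.289, 0.61, 0.227] pointing down, gripper open.
Joint ranges: [-176.03, 176.03], [-82.01, 121.73], [-58.28, 71.71], [-173.87, 95.51], [-174.79, -0.11], [-173.66, 173.66]. Speed limits (degrees/s): [136.94, 136.94, 172.46, 180, 180, 180].

### API

Orientations are given as [roll, pitch, yaw] about the fixed x, y, z axes, in that order (R = Rz(yaw) Ry(pitch) Rx(roll)).
In Python, from plant import r gives the robot as it stands. The module is installed in compiled form; this text tells all that it offers.
- The arm moves only by the tool play_rows, never from a script. Its argument "rows" is a list of rows, each an object with "slide": the shift along the tool's x, y, z as a fraction of full scale, a list of three; "delta_rot": the turn, a rotation vector about the tool's x, y, z as a fraction of full scale, a list of three; "fingers": the opening, from -1 (shut) to 1 (fully open). In form: [{"slide": [x, y, z], "delta_rot": [rx, ry, rz], "fingers": fingers}, ...]. A call has 1 to 8 rows; each row shifts and turns the commanded pose from where the row before left it, along the tool's axes as they then stand; what a row does not reach is not made up. Full scale, the value 1, is 0.15 m for a shift and 0.08 rad for a turn. A row lasts 1/8 s, in which the tool goes at most 62.5 mm and 10.7 degrees, less where a joint would pass 70% of its speed; a pose out of reach is approached as far as the arm can. A call with a number of a shift or a turn outside -1 to 1 is refused whole. A call with a gripper value outside its range is refused whole. The fingers move at their own pace and stop on an object; "squeeze" is the grip in N (left out, the last holds). Time passes only in rows, so rows that do not move let the fingers close. It gives the time, the measured TCP pose, the force, the opening and the grip force at its end, in the units of the state.
- r.get_state(): the state, without advancing time (a new reading comes with each control period).
- r.capture(name): name is "side" or "top" or "wrist"; returns a dict with "image" (400x640x3 uint8, blue, green, red), "fx", "fy", "cx", "cy" (pixels), "R" (3x3) and "t" (3): a world point X has camera coordinates R X + t; the wrist camera has in their place "T_tool_cam" (4x4, takes a point from camera to tool coordinates, whose origin is the TCP and whose axes are the flange's). Camera axes: x right, y down, z forward; pixel columns grow to the right and rows downward; lengths in m; the calibration is good to about 2 mm. A picture is of the moment at which its call begins: read the wrist's pose just before it. There is no depth.
- r.close_job(): hands the job in; it is judged then, once.
The state is a dict: "time_s": time; "joints": joint angles; "qd": joint speeds; "joint_torque": joint torques, N m; "tcp_pos": TCP position; "eef_rot": TCP orientation; "contact_force": force on the tool from outside, world axes, zero at the start; "moment": the same for the moment, N m; "gripper_width": finger opening in m; "gripper_force": force on a finger pad.
Only numpy, scipy, OpenCV 4.12 (cv2) and the standard library are available. Lean on these libraries where they do the work, as an engineer would, in place of code of your own. Each camera call takes 0.05 s, during which the arm holds its last target. There are 200 camera calls.

## Working session

There is one attempt and no reset: what is moved stays moved. The work goes in short steps, Python scripts to look and compute and a tool call to move; the robot and the scene stay as the last step left them, time stands still between calls to the robot, and variables do not carry over. Pictures are saved under pics/ and viewed, at most 10 in all, crops included, and the job is handed in when it is done.

Besides the shell and the picture viewer there is one more tool, called after ">>>" as name(argument=value, ...) on one line, values as JSON. play_rows: Moves the arm, as the interface text tells. Shift numbers are shares of 0.15 m and turn numbers shares of 0.08 rad, none past 1 either way. Its arguments: {"type":"object","properties":{"rows":{"type":"array"},"squeeze":{"type":"number"}},"required":["rows"]}

```bash
mkdir -p pics; cat > h.py <<'E'
from plant import r
import numpy as np, cv2
from scipy.spatial.transform import Rotation as Ro
def tool():
    s=r.get_state(); return Ro.from_euler('xyz',s['eef_rot'],degrees=True).as_matrix(), np.array(s['tcp_pos'])
def cam(name):
    Rt,p=tool(); c=r.capture(name)
    K=np.array([[c['fx'],0,c['cx']],[0,c['fy'],c['cy']],[0,0,1]])
    if 'T_tool_cam' in c:
        T=np.array(c['T_tool_cam']); Rw=Rt@T[:3,:3]; o=Rt@T[:3,3]+p; R=Rw.T; t=-R@o
    else: R=np.array(c['R']); t=np.array(c['t']).ravel()
    return c['image'],K,R,t
def ray(K,R,t,uv):
    d=R.T@np.linalg.solve(K,[uv[0],uv[1],1]); return -R.T@t,d
def onplane(K,R,t,uv,n,p0):
    o,d=ray(K,R,t,uv); n=np.array(n); return o+d*(n@(np.array(p0)-o))/(n@d)
def proj(K,R,t,X):
    c=K@(R@np.array(X)+t); return c[:2]/c[2]
E
python3 - <<'E'
from h import *
a=cam('top');b=cam('side')
np.savez('cams.npz',ti=a[0],tK=a[1],tR=a[2],tt=a[3],si=b[0],sK=b[1],sR=b[2],st=b[3])
cv2.imwrite('pics/a.png',a[0]);cv2.imwrite('pics/b.png',b[0])
print(r.get_state()); print(-a[2].T@a[3],-b[2].T@b[3])
E
```

```text
{'time_s': 0.1, 'joints': array([ 8.11945646e+01,  2.05889971e+01,  6.38418879e-01, -1.68604076e-02,
       -7.01348779e+01, -1.65088129e+01]), 'qd': array([ 0.02748204, -0.09050489,  0.10657793,  0.12097547,  0.03089918,
        0.02295678]), 'joint_torque': array([-4.20828264e-04, -5.84164596e+01,  2.93753421e+01,  7.01551482e+00,
        1.02330212e-02, -4.67171731e-05]), 'tcp_pos': array([0.28844097, 0.60978741, 0.22569573]), 'eef_rot': array([ 1.79913562e+02, -9.08843644e-03, -2.53199825e+01]), 'contact_force': array([-0.69552238,  0.29402694,  0.12228135]), 'moment': array([-0.00806488, -0.01095649,  0.01234563]), 'gripper_force': 0.0, 'gripper_width': 0.0879915586138272}
[ 0.37585487 -0.05488004  1.11041407] [0.46994187 0.634488   0.95935926]
```

View pics/a.png

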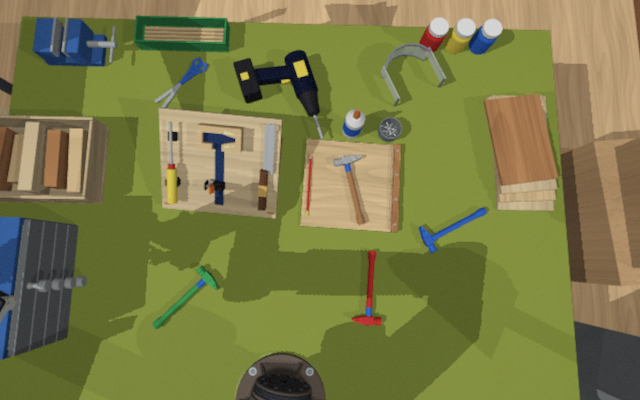

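View pics/b.png

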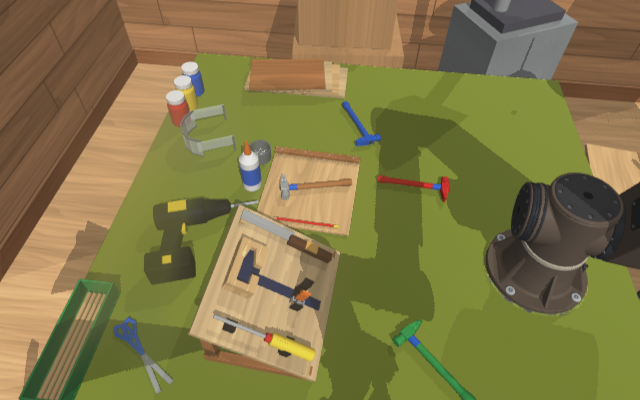

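The hammer candidates, in top-view pixels, are:
- steel head with a wooden handle at (350,185), on the plywood
- blue at (453,230)
- red at (370,290)
- green at (187,297)
- the dark blue shape at (220,165), which is the rack's silhouette

The steel one on the plywood fits the description. I'll confirm it in an enlarged crop.

```bash
python3 - <<'E'
from h import *
z=np.load('cams.npz')
a=cv2.resize(z['ti'][100:240,150:410],None,fx=3,fy=3,interpolation=cv2.INTER_CUBIC)
cv2.imwrite('pics/c.png',a)
b=cv2.resize(z['si'][140:380,185:365],None,fx=2.5,fy=2.5,interpolation=cv2.INTER_CUBIC)
cv2.imwrite('pics/d.png',b)
T=(z['tK'],z['tR'],z['tt']);
print(proj(*T,[0,0,0]),proj(*T,[.289,.61,.227]), onplane(*T,(350,185),[0,0,1],[0,0,.02]),z['tK'])
E
```

```text
[280.20100978 399.31256103] [ -9.43610376 292.09028748] [ 0.57091317 -0.18177509  0.02      ] [[396.68142123   0.         313.97580898]
 [  0.         396.68142123 196.11857521]
 [  0.           0.           1.        ]]
```

View pics/c.png

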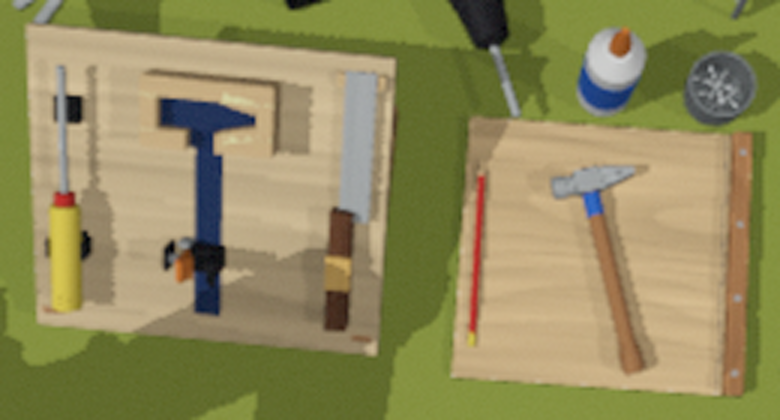

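View pics/d.png

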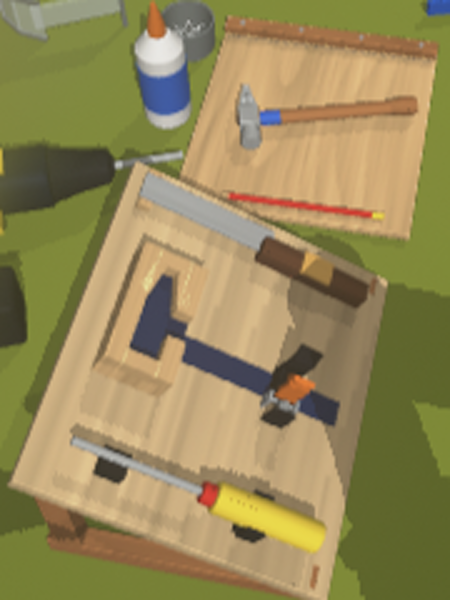

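Confirmed in the crop: a grey steel head at (595,182) with the face to the left, on a wooden handle. The empty pocket is at (205,118) and the clip at (205,258). Next I'll get coarse poses of both.

```bash
cat >> h.py <<'E'
def tri(views):  # [(K,R,t,uv)]
    A=np.zeros((3,3));b=np.zeros(3)
    for K,R,t,uv in views:
        o,d=ray(K,R,t,uv); d/=np.linalg.norm(d); M=np.eye(3)-np.outer(d,d); A+=M; b+=M@o
    return np.linalg.solve(A,b)
E
python3 - <<'E'
from h import *
z=np.load('cams.npz')
T=(z['tK'],z['tR'],z['tt']);S=(z['sK'],z['sR'],z['st'])
tc=np.array([(28,25),(396,60),(376,354),(38,322)])/3+[150,100]
sc=np.array([(12,485),(140,165),(385,283),(318,600)])/2.5+[185,140]
P=np.array([tri([T+(a,),S+(b,)]) for a,b in zip(tc,sc)])
print(P.round(3)); 
ex=(P[0]+P[1]-P[2]-P[3])/2; ey=(P[0]+P[3]-P[1]-P[2])/2
print('center',P.mean(0),np.linalg.norm(ex),np.linalg.norm(ey),'slope',np.degrees(np.arcsin(ex[2]/np.linalg.norm(ex))),'yaw',np.degrees(np.arctan2(ex[1],ex[0])),np.degrees(np.arctan2(-ey[0],ey[1])),'roll z',ey[2])
for n,a,b in [('clip/lip',(205,258),(285,395)),('head',(595,182),(248,118)),('end',(632,365),(405,105))]:
    print(n,tri([T+(np.array(a)/3+[150,100],),S+(np.array(b)/2.5+[185,140],)]))
for u in [(595,182),(632,365),(555,185),(635,172)]: print(u,onplane(*T,np.array(u)/3+[150,100],[0,0,1],[0,0,.025]))
E
```

```text
[[0.737 0.315 0.142]
 [0.71  0.005 0.144]
 [0.476 0.024 0.018]
 [0.502 0.333 0.021]]
center [0.60627406 0.16925698 0.08114606] 0.26582745756051157 0.3101967762956324 slope 27.735038791390686 yaw -4.480178441814499 -4.848835594490338 roll z 0.00047424951605425786
clip/lip [0.55373514 0.17566155 0.05954929]
head [ 0.64406786 -0.17851918  0.00781123]
end [ 0.4714327  -0.21223423  0.01517258]
(595, 182) [ 0.63937592 -0.17653975  0.025     ]
(632, 365) [ 0.46817809 -0.21053291  0.025     ]
(555, 185) [ 0.63578609 -0.13901791  0.025     ]
(635, 172) [ 0.64971265 -0.21419134  0.025     ]
```

>>> play_rows(rows=[{"slide": [0.3,0.24,-0.1],"delta_rot": [0,0,0],"fingers": 1},{"slide": [0.3,0.24,-0.1],"delta_rot": [0,0,0],"fingers": 1},{"slide": [0.3,0.24,-0.1],"delta_rot": [0,0,0],"fingers": 1},{"slide": [0.3,0.24,-0.1],"delta_rot": [0,0,0],"fingers": 1},{"slide": [0.3,0.24,-0.1],"delta_rot": [0,0,0],"fingers": 1},{"slide": [0.3,0.24,-0.1],"delta_rot": [0,0,0],"fingers": 1},{"slide": [0.3,0.24,-0.1],"delta_rot": [0,0,0],"fingers": 1},{"slide": [0,0,0],"delta_rot": [0,0,0],"fingers": 1}])

```text
time_s: 1.1
tcp_pos: [0.467, 0.2448, 0.3329]
eef_rot: [-179.9, -0.1, -25.6]
contact_force: [-1.0, -0.1, -1.0]
gripper_width: 0.0877
gripper_force: 0.0
```

```bash
python3 - <<'E'
from h import *
print(r.get_state()['joints'].round(1),r.get_state()['contact_force'])
c=r.capture('wrist'); print(c['T_tool_cam'],c['fx'],tool())
v=cam('wrist'); cv2.imwrite('pics/e.png',v[0]); np.savez('w1.npz',i=v[0],K=v[1],R=v[2],t=v[3])
print(proj(*v[1:],[.606,.169,.081]),proj(*v[1:],[.553,.174,.08]))
E
```

```text
[ 49.    3.4  -7.6   0.  -78.9  15.4] [-1.01962697 -0.05055967 -0.9677641 ]
[[ 2.76315046e-04 -9.51457666e-01 -3.07779520e-01  8.29997250e-02]
 [ 9.99999362e-01 -7.42326452e-05  1.12724878e-03  4.21105159e-04]
 [-1.09537679e-03 -3.07779635e-01  9.51457039e-01 -1.58100770e-01]
 [ 0.00000000e+00  0.00000000e+00  0.00000000e+00  1.00000000e+00]] 318.28676962327876 (array([[ 9.02561515e-01, -4.30560658e-01,  4.81086589e-04],
       [-4.30560917e-01, -9.02561164e-01,  8.01432386e-04],
       [ 8.91448158e-05, -9.30479112e-04, -9.99999563e-01]]), array([0.4662418 , 0.24613966, 0.33196352]))
[326.25857262  26.21049554] [341.16910472  72.96897163]
```

>>> play_rows(rows=[{"slide": [0.31,-0.01,0],"delta_rot": [0,0,0],"fingers": 1},{"slide": [0.31,-0.01,0],"delta_rot": [0,0,0],"fingers": 1},{"slide": [0.31,-0.01,0],"delta_rot": [0,0,-0.9],"fingers": 1},{"slide": [0.2,0,0],"delta_rot": [0,0,-0.9],"fingers": 1},{"slide": [0,0,0],"delta_rot": [0,0,-0.9],"fingers": 1},{"slide": [0,0,0],"delta_rot": [0,0,-0.9],"fingers": 1},{"slide": [0,0,0],"delta_rot": [0,0,-0.9],"fingers": 1},{"slide": [0,0,0],"delta_rot": [0,0,0],"fingers": 1}])

```text
time_s: 2.2
tcp_pos: [0.6211, 0.1827, 0.3305]
eef_rot: [180.0, 0.1, -4.6]
contact_force: [0.1, 0.0, 0.3]
gripper_width: 0.0874
gripper_force: 0.0
```

```bash
python3 - <<'E'
from h import *
v=cam('wrist'); cv2.imwrite('pics/f.png',v[0]); np.savez('w2.npz',i=v[0],K=v[1],R=v[2],t=v[3])
Rt,p=tool();print(p)
# board frame estimate
yaw=np.radians(-4.7); B=Ro.from_euler('zy',[-4.7,-28],degrees=True).as_matrix(); c=np.array([.606,.169,.081])
for q in [(75,0,33),(45,50,33),(45,-60,33),(105,50,33),(105,-60,33),(-55,0,30),(0,0,0)]:print(q,proj(*v[1:],c+B@np.array(q)/1000).round(1))
E
```

```text
[0.62120398 0.18243517 0.3306528 ]
(75, 0, 33) [333.8 140.8]
(45, 50, 33) [288.6 163.3]
(45, -60, 33) [384.9 161.8]
(105, 50, 33) [285.2 116.6]
(105, -60, 33) [394.5 115.5]
(-55, 0, 30) [329.3 218. ]
(0, 0, 0) [329.4 173.2]
```

View pics/f.png

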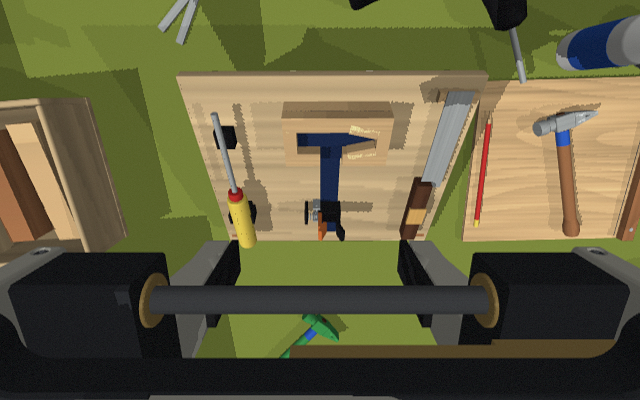

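The block corners lie within 1–2 px of my board estimate, e.g. (284,117) and (392,117), so the board pose is good. Next I move over the hammer.

>>> play_rows(rows=[{"slide": [0,0.36,0],"delta_rot": [0,0,0],"fingers": 1},{"slide": [0,0.36,0],"delta_rot": [0,0,0],"fingers": 1},{"slide": [0,0.36,0],"delta_rot": [0,0,0],"fingers": 1},{"slide": [0,0.36,0],"delta_rot": [0,0,0],"fingers": 1},{"slide": [-0.05,0.36,0],"delta_rot": [0,0,0],"fingers": 1},{"slide": [-0.05,0.36,0],"delta_rot": [0,0,0],"fingers": 1},{"slide": [-0.05,0.36,0],"delta_rot": [0,0,0],"fingers": 1},{"slide": [0,0,0],"delta_rot": [0,0,-0.9],"fingers": 1}])

```text
time_s: 3.25
tcp_pos: [0.5674, -0.1963, 0.3313]
eef_rot: [180.0, 0.0, -0.8]
contact_force: [0.5, 0.9, 0.3]
gripper_width: 0.0877
gripper_force: 0.0
```

>>> play_rows(rows=[{"slide": [0,0,0.2],"delta_rot": [0,0,-0.9],"fingers": 1},{"slide": [0,0,0.2],"delta_rot": [0,0,-0.9],"fingers": 1},{"slide": [0,0,0.2],"delta_rot": [0,0,-0.8],"fingers": 1},{"slide": [0,0,0.2],"delta_rot": [0,0,0],"fingers": 1},{"slide": [0,0,0],"delta_rot": [0,0,0],"fingers": 1},{"slide": [0,0,0],"delta_rot": [0,0,0],"fingers": 1}])

```text
time_s: 4.0
tcp_pos: [0.5691, -0.1935, 0.2127]
eef_rot: [180.0, -0.1, 11.4]
contact_force: [0.5, -1.1, 1.0]
gripper_width: 0.0879
gripper_force: 0.0
```

```bash
python3 - <<'E'
from h import *
v=cam('wrist'); np.savez('w3.npz',i=v[0],K=v[1],R=v[2],t=v[3])
cv2.imwrite('pics/g.png',v[0]); print(tool()[1],r.get_state()['eef_rot'])
for X in [(.641,-.177,.02),(.47,-.211,.02)]: print(proj(*v[1:],X))
E
```

```text
[ 0.5692858  -0.19359727  0.21313314] [ 1.79946253e+02 -1.10149868e-01  1.13576123e+01]
[316.40209432 105.09989693]
[316.38307768 253.2943106 ]
```

View pics/g.png

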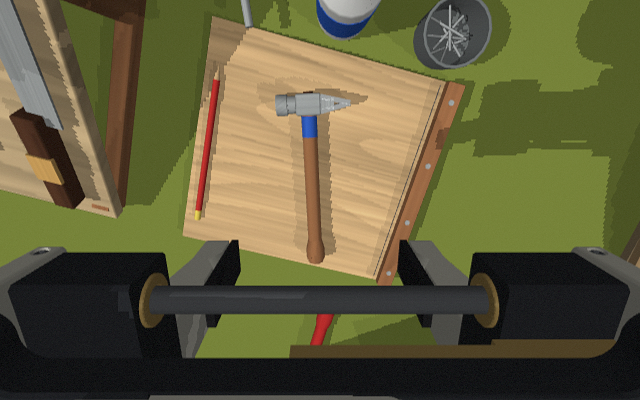

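The view shows the head centre near (308,104), with the face at left and the peen at right. The handle runs down to (316,262). I'll fit the axis.

```bash
python3 - <<'E'
from h import *
z=np.load('w3.npz'); V=(z['K'],z['R'],z['t']); hsv=cv2.cvtColor(z['i'],cv2.COLOR_BGR2HSV)
pts=[]
for row in range(150,236,3):
    L=hsv[row,290:335].astype(int); m=(L[:,1]>110)&(L[:,2]<190)   # darker brown than plywood
    k=np.where(m)[0]
    if len(k): pts.append((290+k.min(),290+k.max(),row))
print(pts[::4]); 
P=np.array([onplane(*V,((a+b)/2,c),[0,0,1],[0,0,.02]) for a,b,c in pts if b-a<26])
f=np.polyfit(P[:,0],P[:,1],1); yaw=np.arctan(f[0]); print('yaw',np.degrees(yaw),np.abs(P[:,1]-np.polyval(f,P[:,0])).max())
gray=(hsv[:,:,1]<60)
m=np.zeros_like(gray,np.uint8); m[85:122,265:365]=gray[85:122,265:365]
u=cv2.findNonZero(m)[:,0,:]; print(u.min(0),u.max(0))
for q in [(275,105),(308,104),(350,102),(316,263)]: print(q,onplane(*V,q,[0,0,1],[0,0,.02]))
d=np.array([np.cos(yaw),np.sin(yaw)])
print('axis y at x=.55,.641',np.polyval(f,[.55,.641]))
E
```

```text
[(np.int64(303), np.int64(317), 150), (np.int64(304), np.int64(318), 162), (np.int64(305), np.int64(318), 174), (np.int64(305), np.int64(319), 186), (np.int64(306), np.int64(319), 198), (np.int64(307), np.int64(320), 210), (np.int64(307), np.int64(320), 222), (np.int64(308), np.int64(321), 234)]
yaw 13.821819581863553 0.0005801685204534779
[275  93] [350 121]
(275, 105) [ 0.63246669 -0.13405489  0.02      ]
(308, 104) [ 0.64034319 -0.16807806  0.02      ]
(350, 102) [ 0.65106552 -0.21113579  0.02      ]
(316, 263) [ 0.45678864 -0.21314443  0.02      ]
axis y at x=.55,.641 [-0.18997542 -0.16758693]
```

>>> play_rows(rows=[{"slide": [0,0,0],"delta_rot": [0,0,-0.53],"fingers": 1},{"slide": [-0.1,-0.056,0.2],"delta_rot": [0,0,0],"fingers": 1},{"slide": [0,0,0.3],"delta_rot": [0,0,0],"fingers": 1},{"slide": [0,0,0.3],"delta_rot": [0,0,0],"fingers": 1},{"slide": [0,0,0.25],"delta_rot": [0,0,0],"fingers": 1},{"slide": [0,0,0.12],"delta_rot": [0,0,0],"fingers": 1},{"slide": [0,0,0],"delta_rot": [0,0,0],"fingers": 1},{"slide": [0,0,0],"delta_rot": [0,0,0],"fingers": 1}])

```text
time_s: 5.05
tcp_pos: [0.5531, -0.1891, 0.0377]
eef_rot: [179.9, -0.1, 13.8]
contact_force: [-0.9, 0.2, 0.8]
gripper_width: 0.0878
gripper_force: 0.0
```

>>> play_rows(rows=[{"slide": [0,0,0.1],"delta_rot": [0,0,0],"fingers": 1},{"slide": [0,0,0.06],"delta_rot": [0,0,0],"fingers": 1},{"slide": [0,0,0],"delta_rot": [0,0,0],"fingers": 1},{"slide": [0,0,0],"delta_rot": [0,0,0],"fingers": -1},{"slide": [0,0,0],"delta_rot": [0,0,0],"fingers": -1},{"slide": [0,0,0],"delta_rot": [0,0,0],"fingers": -1},{"slide": [0,0,0],"delta_rot": [0,0,0],"fingers": -1},{"slide": [0,0,0],"delta_rot": [0,0,0],"fingers": -1}], squeeze=45)

```text
time_s: 6.05
tcp_pos: [0.5518, -0.1891, 0.0122]
eef_rot: [180.0, -0.0, 13.8]
contact_force: [-0.5, -0.3, 0.3]
gripper_width: 0.0429
gripper_force: 0.0
```

>>> play_rows(rows=[{"slide": [0,0,0],"delta_rot": [0,0,0],"fingers": -1},{"slide": [0,0,0],"delta_rot": [0,0,0],"fingers": -1},{"slide": [0,0,0],"delta_rot": [0,0,0],"fingers": -1},{"slide": [0,0,0],"delta_rot": [0,0,0],"fingers": -1}])

```text
time_s: 6.55
tcp_pos: [0.5517, -0.1891, 0.012]
eef_rot: [180.0, 0.0, 13.8]
contact_force: [0.3, -0.8, -0.2]
gripper_width: 0.0148
gripper_force: 45.0
```

>>> play_rows(rows=[{"slide": [0,0,-0.15],"delta_rot": [0,0,0],"fingers": -1},{"slide": [0,0,-0.3],"delta_rot": [0,0,0],"fingers": -1},{"slide": [0,0,-0.4],"delta_rot": [0,0,0],"fingers": -1},{"slide": [0,0,-0.4],"delta_rot": [0,0,0],"fingers": -1},{"slide": [0,0,-0.4],"delta_rot": [0,0,1],"fingers": -1},{"slide": [0,0,-0.4],"delta_rot": [0,0,1],"fingers": -1},{"slide": [0,0,0],"delta_rot": [0,0,1],"fingers": -1},{"slide": [0,0,0],"delta_rot": [0,0,1],"fingers": -1}])

```text
time_s: 7.55
tcp_pos: [0.5514, -0.1888, 0.3199]
eef_rot: [-180.0, -0.0, -4.7]
contact_force: [0.2, 0.4, -2.7]
gripper_width: 0.015
gripper_force: 45.0
```

>>> play_rows(rows=[{"slide": [-0.08,-0.35,0],"delta_rot": [0,0,0],"fingers": -1},{"slide": [-0.08,-0.35,0],"delta_rot": [0,0,0],"fingers": -1},{"slide": [-0.08,-0.35,0],"delta_rot": [0,0,0],"fingers": -1},{"slide": [-0.08,-0.35,0],"delta_rot": [0,0,0],"fingers": -1},{"slide": [-0.08,-0.35,0],"delta_rot": [0,0,0],"fingers": -1},{"slide": [-0.08,-0.35,0],"delta_rot": [0,0,0],"fingers": -1},{"slide": [0,-0.27,0],"delta_rot": [0,0,0],"fingers": -1},{"slide": [0,0,0],"delta_rot": [0,0,0],"fingers": -1}])

```text
time_s: 8.55
tcp_pos: [0.5075, 0.1735, 0.3186]
eef_rot: [180.0, 0.1, -4.4]
contact_force: [-0.3, 0.0, -2.3]
gripper_width: 0.0148
gripper_force: 45.0
```

>>> play_rows(rows=[{"slide": [0,0,0],"delta_rot": [0,0.8,0],"fingers": -1},{"slide": [0,0,0],"delta_rot": [0,0.9,0],"fingers": -1},{"slide": [0,0,0],"delta_rot": [0,0.9,0],"fingers": -1},{"slide": [0,0,0],"delta_rot": [0,0.9,0],"fingers": -1},{"slide": [0,0,0],"delta_rot": [0,0.9,0],"fingers": -1},{"slide": [0,0,0],"delta_rot": [0,0.9,0],"fingers": -1},{"slide": [0,0,0],"delta_rot": [0,0.8,0],"fingers": -1},{"slide": [0,0,0],"delta_rot": [0,0,0],"fingers": -1}])

```text
time_s: 9.55
tcp_pos: [0.507, 0.1694, 0.3185]
eef_rot: [179.9, -27.9, -4.5]
contact_force: [0.2, 0.3, -2.1]
gripper_width: 0.0147
gripper_force: 45.0
```

```bash
cat >> h.py <<'E'
B=Ro.from_euler('zy',[-4.7,-28],degrees=True).as_matrix(); C=np.array([.606,.169,.081])
def plan(goal_board_mm):   # TCP goal in board frame
    Rt,p=tool(); g=C+B@np.array(goal_board_mm)/1000
    print('tcp board mm',(B.T@(p-C)*1000).round(1),'slide units',(Rt.T@(g-p)/.15).round(3))
    Rg=B@np.diag([1,-1,-1]); print('rot units',(Ro.from_matrix(Rt.T@Rg).as_rotvec()/.08).round(2))
E
python3 - <<'E'
from h import *
s=r.get_state();print(s['eef_rot'],s['tcp_pos'],s['joints'].round(1),s['gripper_width'])
plan((-15,0,22+70))
E
```

```text
[179.9028414  -27.90039744  -4.48787776] [0.5069804  0.16938768 0.31853792] [ 54.7 -10.8 -39.8  31.5 -50.4  12.7] 0.01470716640854576
tcp board mm [ 24.    2.4 256.2] slide units [-0.26  -0.03   1.095]
rot units [0.48 0.   0.16]
```

```bash
sed -i "s/'zy'/'ZY'/" h.py; python3 - <<'E'
from h import *
z=np.load('w2.npz'); V=(z['K'],z['R'],z['t'])
for q in [(45,50,33),(45,-60,33),(105,50,33),(105,-60,33),(135,155,0),(135,-155,0)]:print(q,proj(*V,C+B@np.array(q)/1000).round(1))
plan((-15,0,22+70))
E
```

```text
(45, 50, 33) [287.2 162.7]
(45, -60, 33) [383.8 162.8]
(105, 50, 33) [283.1 116.2]
(105, -60, 33) [392.8 116.3]
(135, 155, 0) [178.8  72. ]
(135, -155, 0) [486.8  72.6]
tcp board mm [ 24.4  -7.7 256.1] slide units [-0.26  -0.052  1.094]
rot units [-0.    0.02  0.04]
```

>>> play_rows(rows=[{"slide": [-0.13,-0.025,0.3],"delta_rot": [0,0.02,0.04],"fingers": -1},{"slide": [-0.13,-0.025,0.3],"delta_rot": [0,0,0],"fingers": -1},{"slide": [0,0,0.3],"delta_rot": [0,0,0],"fingers": -1},{"slide": [0,0,0.19],"delta_rot": [0,0,0],"fingers": -1},{"slide": [0,0,0],"delta_rot": [0,0,0],"fingers": -1},{"slide": [0,0,0],"delta_rot": [0,0,0],"fingers": -1}])

```text
time_s: 10.3
tcp_pos: [0.5521, 0.1744, 0.158]
eef_rot: [-179.9, -28.1, -4.9]
contact_force: [-0.4, 0.0, -1.9]
gripper_width: 0.0146
gripper_force: 45.0
```

```bash
python3 - <<'E'
from h import *
v=cam('wrist'); np.savez('w4.npz',i=v[0],K=v[1],R=v[2],t=v[3])
plan((-15,0,22))
cv2.imwrite('pics/i.png',cv2.resize(v[0][20:280,160:480],None,fx=2.3,fy=2.3,interpolation=cv2.INTER_CUBIC))
for q in [(45,50,33),(45,-60,33),(105,50,33),(105,-60,33),(75,0,100),(75,34,100),(75,-44,100),(-55,12.5,54),(-55,-12.5,54)]:print(q,proj(*v[1:],C+B@np.array(q)/1000).round(1))
E
```

```text
tcp board mm [-11.6   1.8  94. ] slide units [-0.024  0.013  0.48 ]
rot units [-0.02 -0.03 -0.03]
(45, 50, 33) [245.9 136.9]
(45, -60, 33) [407.6 136.6]
(105, 50, 33) [238.9  39.4]
(105, -60, 33) [415.6  39. ]
(75, 0, 100) [319.7  87.3]
(75, 34, 100) [244.3  87.5]
(75, -44, 100) [417.2  87.1]
(-55, 12.5, 54) [302.1 282.1]
(-55, -12.5, 54) [337.2 282. ]
```

View pics/i.png

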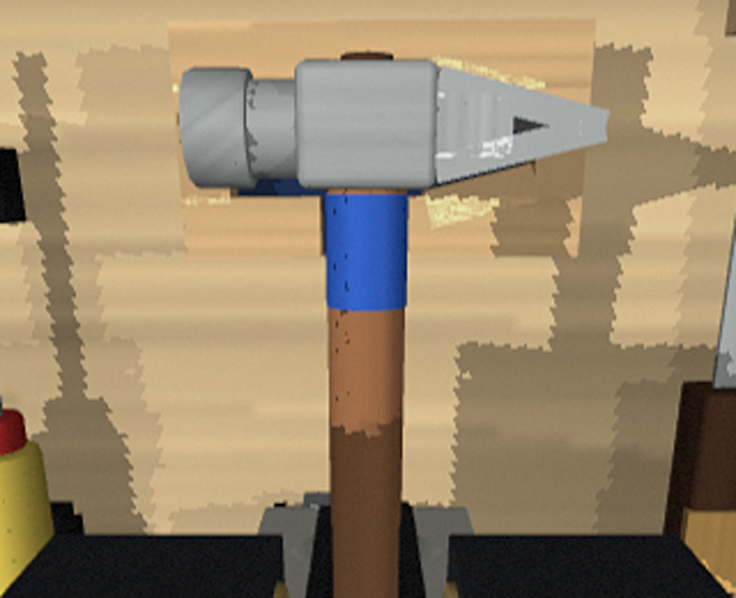

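The crop shows the held hammer's handle axis vertical at full-image column 319.3. The block corners, in full-image pixels, are (233,28.7), (419,27.4), (411.3,131.3) and (240.9,130.9). The block looks about 5% larger than predicted, so I'll refit its position from these corners.

```bash
python3 - <<'E'
from h import *
from scipy.optimize import least_squares
z=np.load('w4.npz'); V=(z['K'],z['R'],z['t'])
ob=np.array([(168,20),(596,17),(578,256),(186,255)])/2.3+[160,20]-0.28
M=np.array([(105,50,33),(105,-60,33),(45,-60,33),(45,50,33)])/1000
def f(p,res=True):
    Bp=Ro.from_euler('ZY',[p[3],-28],degrees=True).as_matrix()
    return (np.array([proj(*V,p[:3]+Bp@m) for m in M])-ob).ravel()
s=least_squares(f,[*C,-4.7]); print(s.x.round(4),f(s.x).round(1))
ok,rv,tv=cv2.solvePnP(M,ob,V[0],None); Rw=V[1].T@cv2.Rodrigues(rv)[0]; ow=V[1].T@(tv.ravel()-V[2])
print('free pnp',ow,Ro.from_matrix(Rw).as_euler('ZYX',degrees=True))
p=s.x[:3]; print('shift in board mm',B.T@(p-C)*1000)
# hammer head in tool frame from top plane of the middle block
Rt,q=tool()
for u in [(60),(124),(188)]:
    X=onplane(*V,(366.5/2.3+160-.28,u/2.3+20-.28),Rt[:,2],q-Rt[:,2]*.019); print('tool mm',(Rt.T@(X-q)*1000).round(1))
for u in [(181,127),(607,125)]:
    X=onplane(*V,(u[0]/2.3+160-.28,u[1]/2.3+20-.28),Rt[:,2],q-Rt[:,2]*.008); print('end',(Rt.T@(X-q)*1000).round(1))
E
```

```text
[ 0.606   0.1699  0.0914 -4.6285] [ 0.1 -0.5  0.3  0.2 -0.5 -0.3  0.2  0.7]
free pnp [0.60469181 0.16970326 0.09249025] [ -4.72262116 -26.78498367  -1.34545208]
shift in board mm [4.78086037 0.93027826 9.21750486]
tool mm [101.8   1.3 -19. ]
tool mm [ 91.6   1.3 -19. ]
tool mm [ 80.7   1.3 -19. ]
end [ 91.7 -34.1  -8. ]
end [92.1 47.2 -8. ]
```

```bash
sed -i "s/\[-4.7,-28\]/[-4.65,-28]/; s/C=np.array(.*)$/C=np.array([.606,.1699,.0914])/" h.py; python3 - <<'E'
from h import *
plan((-16.6,1.3,50))
E
```

```text
tcp board mm [-16.4   0.9  84.8] slide units [-0.002 -0.002  0.232]
rot units [-0.02 -0.03 -0.04]
```

>>> play_rows(rows=[{"slide": [0,0,0.12],"delta_rot": [-0.02,-0.03,-0.04],"fingers": -1},{"slide": [0,0,0.11],"delta_rot": [0,0,0],"fingers": -1},{"slide": [0,0,0],"delta_rot": [0,0,0],"fingers": -1},{"slide": [0,0,0],"delta_rot": [0,0,0],"fingers": -1}], squeeze=60)

```text
time_s: 10.85
tcp_pos: [0.569, 0.1748, 0.1294]
eef_rot: [179.9, -27.9, -4.6]
contact_force: [-0.2, 0.1, -1.7]
gripper_width: 0.0144
gripper_force: 60.0
```

```bash
python3 - <<'E'
from h import *
plan((-16.6,1.3,38)); s=r.get_state(); print(s['contact_force'])
v=cam('wrist'); np.savez('w5.npz',i=v[0],K=v[1],R=v[2],t=v[3])
cv2.imwrite('pics/j.png',cv2.resize(v[0][10:280,160:480],None,fx=2.2,fy=2.2,interpolation=cv2.INTER_CUBIC))
for q in [(105,50,33),(105,-60,33),(45,-60,33),(45,50,33),(75,34,33),(75,-44,33)]:print(q,((proj(*v[1:],C+B@np.array(q)/1000)-[160,10])*2.2).round(1))
E
```

```text
tcp board mm [-15.1   1.9  51. ] slide units [-0.01   0.004  0.087]
rot units [0.01 0.02 0.01]
[-0.21904346  0.10138618 -1.65666002]
(105, 50, 33) [132.6  13.7]
(105, -60, 33) [625.3  14.7]
(45, -60, 33) [595.6 285.6]
(45, 50, 33) [155.3 285. ]
(75, 34, 33) [212.3 157. ]
(75, -44, 33) [542.1 157.6]
```

View pics/j.png

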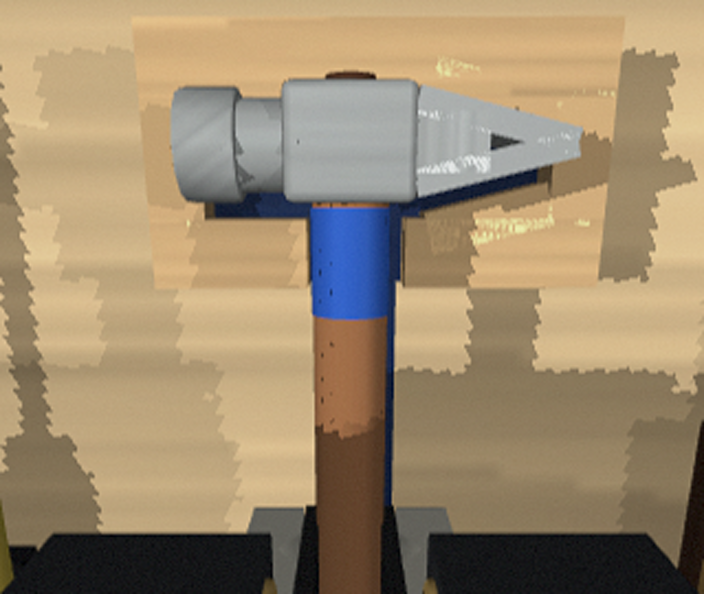

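The block matches the refit prediction within about 1 px. The handle columns run 312–389 over the gap at 308–402, so it is nearly centred. Recheck of the head's offset, then down.

```bash
python3 - <<'E'
from h import *
z=np.load('w5.npz'); V=(z['K'],z['R'],z['t'])
Rt,q=tool()
for u,h in [((350.5,140.5),19),((350.5,250),8),((350,480),8),((173,142),8),((581,142),8)]:
    X=onplane(*V,(u[0]/2.2+160-.28,u[1]/2.2+10-.28),Rt[:,2],q-Rt[:,2]*h/1000); print('tool mm',(Rt.T@(X-q)*1000).round(1),'board',(B.T@(X-C)*1000).round(1))
E
```

```text
tool mm [ 91.8   0.7 -19. ] board [76.6  1.6 69.9]
tool mm [71.1  0.8 -8. ] board [55.9  1.5 58.9]
tool mm [18.9  0.7 -8. ] board [ 3.6  1.5 59. ]
tool mm [ 92.2 -34.8  -8. ] board [76.9 37.1 58.9]
tool mm [92.3 47.  -8. ] board [ 77.1 -44.7  58.9]
```

>>> play_rows(rows=[{"slide": [-0.011,0.009,0],"delta_rot": [0,0,0],"fingers": -1},{"slide": [0,0,0.04],"delta_rot": [0,0,0],"fingers": -1},{"slide": [0,0,0.04],"delta_rot": [0,0,0],"fingers": -1},{"slide": [0,0,0],"delta_rot": [0,0,0],"fingers": -1},{"slide": [0,0,0],"delta_rot": [0,0,0],"fingers": -1}])

```text
time_s: 11.52
tcp_pos: [0.5747, 0.1736, 0.1188]
eef_rot: [179.7, -27.6, -4.6]
contact_force: [-1.6, -3.1, 1.2]
gripper_width: 0.0149
gripper_force: 60.0
```

```bash
python3 - <<'E'
from h import *
plan((-16.8,.7,22)); s=r.get_state(); print((B.T@s['contact_force']).round(1),(B.T@s['moment']).round(2))
E
```

```text
tcp board mm [-15.    1.2  39. ] slide units [-0.011  0.003  0.113]
rot units [0.05 0.08 0.01]
[-0.6 -3.2  1.7] [-1.23  1.9   0.12]
```

>>> play_rows(rows=[{"slide": [-0.012,0.008,0],"delta_rot": [0,0,0],"fingers": -1},{"slide": [0,0,0.03],"delta_rot": [0,0.08,0],"fingers": -1},{"slide": [0,0,0.02],"delta_rot": [0,0,0],"fingers": -1},{"slide": [0,0,0],"delta_rot": [0,0,0],"fingers": -1}])

```text
time_s: 12.02
tcp_pos: [0.5791, 0.1732, 0.1125]
eef_rot: [179.6, -27.8, -4.6]
contact_force: [0.1, -4.8, -1.3]
gripper_width: 0.0145
gripper_force: 60.0
```

```bash
python3 - <<'E'
from h import *
plan((-16.8,.7,22)); s=r.get_state(); print((B.T@s['contact_force']).round(1),(B.T@s['moment']).round(2))
E
```

```text
tcp board mm [-14.    1.1  31.3] slide units [-0.018  0.002  0.062]
rot units [0.07 0.05 0.01]
[-0.1 -4.8 -1.4] [-1.6   1.73  0.17]
```

>>> play_rows(rows=[{"slide": [-0.02,0.006,0],"delta_rot": [0.07,0.05,0],"fingers": -1},{"slide": [0,0,0],"delta_rot": [0,0,0],"fingers": -1},{"slide": [0,0,0],"delta_rot": [0,0,0],"fingers": -1}])

```text
time_s: 12.4
tcp_pos: [0.5788, 0.1742, 0.113]
eef_rot: [179.9, -27.8, -4.6]
contact_force: [0.7, -5.3, -2.5]
gripper_width: 0.0145
gripper_force: 60.0
```

```bash
python3 - <<'E'
from h import *
plan((-16.8,.7,22)); s=r.get_state(); print((B.T@s['contact_force']).round(1),(B.T@s['moment']).round(2))
v=cam('wrist'); np.savez('w6.npz',i=v[0],K=v[1],R=v[2],t=v[3])
cv2.imwrite('pics/k.png',cv2.resize(v[0][10:280,160:480],None,fx=2.2,fy=2.2,interpolation=cv2.INTER_CUBIC))
E
```

```text
tcp board mm [-14.1   2.   32. ] slide units [-0.018  0.009  0.067]
rot units [0.02 0.05 0.01]
[-0.2 -5.2 -2.8] [-2.01  1.8   0.12]
```

View pics/k.png

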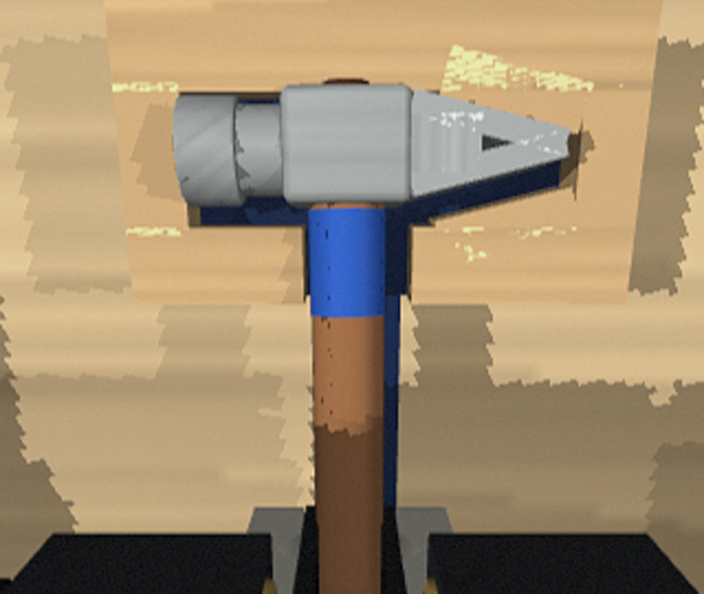

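The picture shows the head right at the pocket, but shifted left and up. The gap is centred at column 357 and the handle at 347. The pocket's front edge, row 226, is exposed below the head. I'll work out the relative offset in the tool frame, since the pose reading is noisy by about 1 mm.

```bash
python3 - <<'E'
from h import *
from scipy.optimize import least_squares
c=r.capture('wrist'); T=np.array(c['T_tool_cam']); K=np.array([[c['fx'],0,c['cx']],[0,c['fy'],c['cy']],[0,0,1]])
R=T[:3,:3].T; t=-R@T[:3,3]   # world := tool frame
px=lambda u:np.array(u)/2.2+[160,10]-.28
obs=[((45,50,33),(134,302)),((45,-60,33),(628,302)),((61.5,36.5,33),(190,226)),((45,12,33),(305,302)),((45,-12,33),(410,302))]
D=np.diag([1,-1,-1.])
f=lambda p:np.concatenate([proj(K,R,t,(p*1000*0+np.array(p)+D@np.array(m)/1000))-px(u) for m,u in obs])
s=least_squares(f,[.0,0,.03]); print('board origin in tool mm',s.x*1000,f(s.x).round(1))
pk=s.x+D@np.array([.075,0,.030]); print('pocket',pk*1000)
for h in (10,13,16,19): print(h,'head x,y',[(onplane(K,R,t,px(u),[0,0,1.],[0,0,-h/1000.])*1000).round(1)[:2] for u in [(347,85),(347,145),(347,205)]])
for h in (2,5,8): print(h,'ends',[(onplane(K,R,t,px(u),[0,0,1.],[0,0,-h/1000.])*1000).round(1)[:2] for u in [(175,150),(570,145)]])
E
```

```text
board origin in tool mm [14.09007196  2.19255284 30.9980656 ] [ 0.   0.  -0.4  0.1 -0.2 -0.2 -0.3  0.   0.9  0.1]
pocket [89.09007196  2.19255284  0.9980656 ]
10 head x,y [array([102.2,  -0.3]), array([91.4, -0.3]), array([80. , -0.3])]
13 head x,y [array([101.8,  -0.3]), array([91.2, -0.3]), array([80.1, -0.3])]
16 head x,y [array([101.4,  -0.3]), array([91. , -0.3]), array([80.1, -0.3])]
19 head x,y [array([101. ,  -0.2]), array([90.9, -0.3]), array([80.2, -0.3])]
2 ends [array([ 90.8, -36.3]), array([91.9, 46.3])]
5 ends [array([ 90.7, -35.6]), array([91.7, 45.4])]
8 ends [array([ 90.5, -34.9]), array([91.5, 44.5])]
```

>>> play_rows(rows=[{"slide": [-0.014,0.016,0],"delta_rot": [0,0,0],"fingers": -1},{"slide": [0,0,0.03],"delta_rot": [0,0,0],"fingers": -1},{"slide": [0,0,0],"delta_rot": [0,0,0],"fingers": -1},{"slide": [0,0,0],"delta_rot": [0,0,0],"fingers": -1}])

```text
time_s: 13.0
tcp_pos: [0.5806, 0.1734, 0.1097]
eef_rot: [179.7, -27.5, -4.5]
contact_force: [-2.1, -3.4, -5.2]
gripper_width: 0.0144
gripper_force: 60.0
```

```bash
cat > m.py <<'E'
from h import *
S=[]
for i in range(6): r.capture('wrist'); s=r.get_state(); S.append(np.r_[B.T@(np.array(s['tcp_pos'])-C)*1000,B.T@s['contact_force'],B.T@s['moment'],s['eef_rot'],s['gripper_width']*1e3])
S=np.array(S); S[:,9]%=360; print(S.mean(0).round(2)); print(S.std(0).round(2)[:6])
E
python3 m.py
```

```text
[-1.3940e+01  1.4500e+00  2.8230e+01 -5.2800e+00 -3.9000e+00 -4.5900e+00
 -1.5800e+00  3.3700e+00  5.0000e-02  1.7975e+02 -2.7480e+01 -4.5200e+00
  1.4350e+01]
[0.03 0.01 0.03 0.59 0.61 0.78]
```

>>> play_rows(rows=[{"slide": [0,0.005,0.02],"delta_rot": [0,0,0],"fingers": -1},{"slide": [0,0,0.02],"delta_rot": [0,0,0],"fingers": -1},{"slide": [0,0,0],"delta_rot": [0,0,0],"fingers": -1},{"slide": [0,0,0],"delta_rot": [0,0,0],"fingers": -1}])

```text
time_s: 13.8
tcp_pos: [0.5824, 0.1736, 0.1064]
eef_rot: [179.7, -27.2, -4.5]
contact_force: [-9.2, -2.0, -5.5]
gripper_width: 0.0147
gripper_force: 60.0
```

```bash
python3 m.py
```

```text
[-1.3970e+01  1.7900e+00  2.4450e+01 -9.5400e+00 -3.1300e+00 -1.1900e+00
 -1.1600e+00  4.7400e+00 -4.0000e-02  1.7966e+02 -2.7180e+01 -4.4600e+00
  1.4410e+01]
[0.01 0.01 0.01 0.46 0.16 0.31]
```

>>> play_rows(rows=[{"slide": [0,0,0],"delta_rot": [0,0,0],"fingers": -0.3},{"slide": [0,0,0],"delta_rot": [0,0,0],"fingers": -0.3},{"slide": [0,0,0],"delta_rot": [0,0,0],"fingers": -0.3},{"slide": [0,0,0],"delta_rot": [0,0,0],"fingers": -0.3}])

```text
time_s: 14.6
tcp_pos: [0.5848, 0.1736, 0.1085]
eef_rot: [179.7, -27.4, -4.5]
contact_force: [1.2, 1.0, -0.8]
gripper_width: 0.0303
gripper_force: 0.0
```

```bash
python3 m.py; python3 - <<'E'
from h import *
v=cam('wrist'); np.savez('w7.npz',i=v[0],K=v[1],R=v[2],t=v[3])
cv2.imwrite('pics/l.png',cv2.resize(v[0][0:280,150:490],None,fx=2.2,fy=2.2,interpolation=cv2.INTER_CUBIC))
E
```

```text
[-1.1440e+01  1.6000e+00  2.4910e+01 -1.0000e-01  2.9000e-01 -1.1000e-01
 -2.0000e-02  1.5300e+00  1.0000e-02  1.7966e+02 -2.7370e+01 -4.5500e+00
  3.0680e+01]
[0.21 0.12 0.1  0.47 0.28 0.54]
```

View pics/l.png

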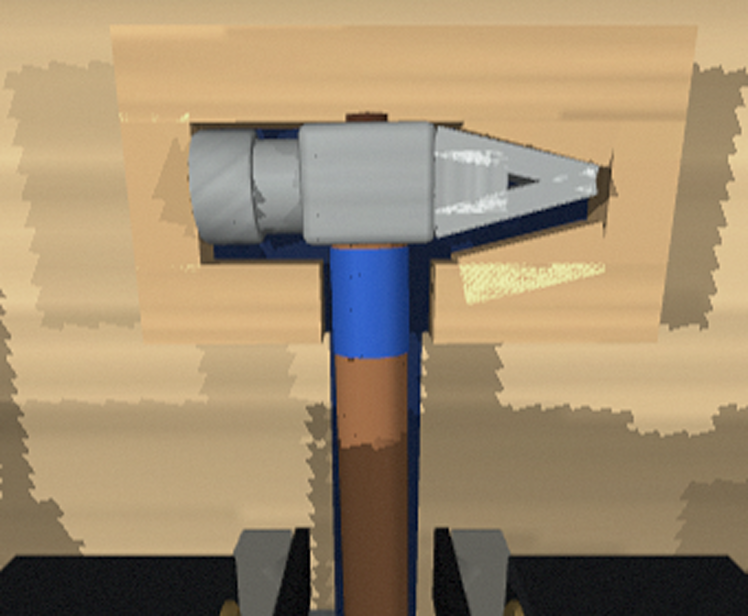

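The head now lies within the pocket's outline and the handle is centred in the gap. Next I back off, shut the fingers and press the handle down near the clip.

>>> play_rows(rows=[{"slide": [0,0,-0.1],"delta_rot": [0,0,0],"fingers": -0.2},{"slide": [0,0,-0.25],"delta_rot": [0,0.1,0],"fingers": -0.2},{"slide": [0,0,-0.1],"delta_rot": [0,0.05,0],"fingers": -0.2},{"slide": [-0.12,0.008,0],"delta_rot": [0,0,0],"fingers": -1},{"slide": [0,0,0],"delta_rot": [0,0,0],"fingers": -1},{"slide": [0,0,0],"delta_rot": [0,0,0],"fingers": -1},{"slide": [0,0,0],"delta_rot": [0,0,0],"fingers": -1},{"slide": [0,0,0],"delta_rot": [0,0,0],"fingers": -1}])

```text
time_s: 15.95
tcp_pos: [0.5439, 0.1755, 0.1543]
eef_rot: [179.6, -28.3, -4.6]
contact_force: [-0.1, 0.3, 0.2]
gripper_width: 0.0001
gripper_force: 0.0
```

```bash
python3 m.py; python3 - <<'E'
from h import *
plan((-30,0,60))
for n in ('side','top'):
    v=cam(n); np.savez('x_%s.npz'%n,i=v[0],K=v[1],R=v[2],t=v[3])
    hsv=cv2.cvtColor(v[0],cv2.COLOR_BGR2HSV)
    p=proj(*v[1:],C+B@[-.055,0,.03]).astype(int); w=hsv[p[1]-16:p[1]+17,p[0]-16:p[0]+17]
    m=cv2.inRange(w,(5,200,150),(16,255,255)); k=cv2.findNonZero(m)
    print(n,p,None if k is None else (len(k),(k[:,0].mean(0)+p-16).round(1)))
E
```

```text
[-2.5640e+01  5.8000e-01  8.4920e+01 -1.2000e-01  1.9000e-01  7.0000e-02
 -1.0000e-02  1.5600e+00  3.0000e-02  1.7957e+02 -2.8280e+01 -4.5900e+00
  5.5000e-01]
[0.08 0.03 0.05 0.43 0.2  0.61]
tcp board mm [-25.7   0.6  85. ] slide units [-0.029  0.003  0.166]
rot units [ 0.09 -0.06  0.01]
side [302 290] None
top [215 188] None
```

>>> play_rows(rows=[{"slide": [-0.04,0.004,0.1],"delta_rot": [0.09,-0.06,0],"fingers": -1},{"slide": [0,0,0.06],"delta_rot": [0,0,0],"fingers": -1},{"slide": [0,0,0.03],"delta_rot": [0,0,0],"fingers": -1},{"slide": [0,0,0],"delta_rot": [0,0,0],"fingers": -1}])

```text
time_s: 16.85
tcp_pos: [0.5562, 0.1767, 0.1326]
eef_rot: [179.7, -27.4, -4.6]
contact_force: [-0.2, 0.2, -0.3]
gripper_width: 0.0002
gripper_force: 0.0
```

```bash
python3 m.py
```

```text
[-2.4900e+01  3.1100e+00  6.0360e+01 -2.5000e-01 -3.0000e-02 -2.1000e-01
 -1.0000e-02  1.5200e+00 -0.0000e+00  1.7975e+02 -2.7420e+01 -4.5800e+00
  4.6000e-01]
[0.02 0.16 0.12 0.6  0.36 0.49]
```

>>> play_rows(rows=[{"slide": [-0.04,0.02,0],"delta_rot": [0,0,0],"fingers": -1},{"slide": [0,0,0.05],"delta_rot": [0,0,0],"fingers": -1},{"slide": [0,0,0.03],"delta_rot": [0,0,0],"fingers": -1},{"slide": [0,0,0],"delta_rot": [0,0,0],"fingers": -1}])

```text
time_s: 17.65
tcp_pos: [0.5598, 0.1759, 0.124]
eef_rot: [179.5, -26.9, -4.6]
contact_force: [-0.4, 0.2, 0.5]
gripper_width: 0.0004
gripper_force: 0.0
```

```bash
python3 m.py
```

```text
[-2.5710e+01  2.4500e+00  5.0930e+01 -2.1000e-01  3.0000e-02 -2.3000e-01
 -1.0000e-02  1.4700e+00  0.0000e+00  1.7954e+02 -2.6940e+01 -4.5900e+00
  4.0000e-01]
[0.03 0.14 0.09 0.55 0.47 0.36]
```

```bash
python3 - <<'E'
from h import *
plan((-30,0,46)); print(r.get_state()['joints'].round(2))
E
```

```text
tcp board mm [-25.7   2.6  51. ] slide units [-0.028  0.017  0.034]
rot units [0.09 0.23 0.01]
[ 32.29   5.92 -58.22  76.49 -16.62 -19.76]
```

Joint 3 is at -58.2, against its limit of -58.28, which explains the drift in x and pitch. I'll press with the tool near vertical instead, which needs less elbow.

>>> play_rows(rows=[{"slide": [0,0,-0.15],"delta_rot": [0,0,0],"fingers": -1},{"slide": [0,0,-0.2],"delta_rot": [0,-0.8,0],"fingers": -1},{"slide": [0,0,0],"delta_rot": [0,-0.9,0],"fingers": -1},{"slide": [0,0,0],"delta_rot": [0,-0.9,0],"fingers": -1},{"slide": [0,0,0],"delta_rot": [0,-0.9,0],"fingers": -1},{"slide": [0,0,0],"delta_rot": [0,-0.9,0],"fingers": -1},{"slide": [0,0,0],"delta_rot": [0,-0.4,0],"fingers": -1},{"slide": [0,0,0],"delta_rot": [0,0,0],"fingers": -1}])

```text
time_s: 18.95
tcp_pos: [0.55, 0.174, 0.1662]
eef_rot: [179.3, -7.2, -5.2]
contact_force: [-0.1, -0.7, -0.3]
gripper_width: 0.0006
gripper_force: 0.0
```

```bash
cat >> m.py <<'E'
print('joints',r.get_state()['joints'].round(1),'\ntool axes in board\n',(B.T@tool()[0]).round(3))
E
python3 m.py; python3 -c "
from h import *
plan((-25,0,60))"
```

```text
[-1.5180e+01 -9.1000e-01  9.2740e+01 -5.9000e-01  1.1000e-01 -5.0000e-02
 -1.0000e-02  4.4000e-01 -2.0000e-02  1.7927e+02 -7.2600e+00 -5.1200e+00
  3.6000e-01]
[0.13 0.08 0.17 0.44 0.34 0.27]
joints [ 40.9  10.3 -25.3   7.5 -50.1  39.4] 
tool axes in board
 [[ 0.935 -0.003 -0.354]
 [-0.008 -1.    -0.014]
 [-0.354  0.015 -0.935]]
tcp board mm [-15.2  -0.8  92.9] slide units [ 0.016 -0.009  0.229]
rot units [ 0.19  4.53 -0.07]
```

```bash
python3 -c "
from h import *
plan((-33,0,62));plan((-33,0,41))"
```

```text
tcp board mm [-15.2  -0.8  92.9] slide units [-0.038 -0.008  0.235]
rot units [ 0.19  4.53 -0.07]
tcp board mm [-15.2  -0.8  92.9] slide units [ 0.011 -0.011  0.366]
rot units [ 0.19  4.53 -0.07]
```

>>> play_rows(rows=[{"slide": [-0.04,-0.008,0.12],"delta_rot": [0,0,0],"fingers": -1},{"slide": [0,0,0.115],"delta_rot": [0,0,0],"fingers": -1},{"slide": [0.02,0,0.05],"delta_rot": [0,0,0],"fingers": -1},{"slide": [0,0,0],"delta_rot": [0,0,0],"fingers": -1}])

```text
time_s: 19.75
tcp_pos: [0.5521, 0.1741, 0.1233]
eef_rot: [179.3, -7.2, -5.1]
contact_force: [-0.7, 0.4, -0.1]
gripper_width: 0.0004
gripper_force: 0.0
```

```bash
python3 m.py;  python3 -c "
from h import *
plan((-33,0,42))"
```

```text
[-3.2240e+01  1.6000e-01  5.4170e+01  1.4000e-01  3.0000e-01  2.2000e-01
  2.0000e-02  4.1000e-01 -0.0000e+00  1.7932e+02 -7.2800e+00 -5.1300e+00
  5.2000e-01]
[0.1  0.06 0.12 0.44 0.39 0.36]
joints [ 40.6  13.1 -28.2   8.1 -44.4  38.6] 
tool axes in board
 [[ 0.935 -0.003 -0.354]
 [-0.008 -1.    -0.013]
 [-0.354  0.015 -0.935]]
tcp board mm [-32.3   0.1  54.2] slide units [ 0.025 -0.     0.078]
rot units [ 0.18  4.52 -0.07]
```

Tracking is accurate now. I'll press along the board normal in small steps.

>>> play_rows(rows=[{"slide": [0.012,0,0.03],"delta_rot": [0,0,0],"fingers": -1},{"slide": [0.006,0,0.02],"delta_rot": [0,0,0],"fingers": -1},{"slide": [0,0,0],"delta_rot": [0,0,0],"fingers": -1}])

```text
time_s: 20.42
tcp_pos: [0.5555, 0.1736, 0.116]
eef_rot: [179.3, -7.2, -5.1]
contact_force: [0.4, 0.1, 0.3]
gripper_width: 0.0004
gripper_force: 0.0
```

```bash
python3 m.py
```

```text
[-3.2900e+01 -1.9000e-01  4.5790e+01 -3.3000e-01 -1.6000e-01  3.0000e-02
  2.0000e-02  4.2000e-01 -1.0000e-02  1.7928e+02 -7.2400e+00 -5.1300e+00
  4.5000e-01]
[0.09 0.06 0.11 0.51 0.18 0.48]
joints [ 40.3  13.9 -28.4   8.2 -43.5  38.7] 
tool axes in board
 [[ 0.935 -0.003 -0.354]
 [-0.008 -1.    -0.013]
 [-0.354  0.015 -0.935]]
```

>>> play_rows(rows=[{"slide": [0.006,0,0.018],"delta_rot": [0,0,0],"fingers": -1},{"slide": [0.004,0,0.012],"delta_rot": [0,0,0],"fingers": -1},{"slide": [0,0,0],"delta_rot": [0,0,0],"fingers": -1}])

```text
time_s: 21.1
tcp_pos: [0.5577, 0.1736, 0.1121]
eef_rot: [179.3, -7.2, -5.1]
contact_force: [-1.2, -0.3, 1.5]
gripper_width: 0.0004
gripper_force: 0.9
```

```bash
python3 m.py
```

```text
[-3.3040e+01 -2.1000e-01  4.1140e+01 -5.0000e-02  1.7000e-01  1.6300e+00
  4.0000e-02  6.0000e-01 -2.0000e-02  1.7929e+02 -7.2500e+00 -5.1200e+00
  5.0000e-01]
[0.02 0.01 0.02 0.77 0.18 0.56]
joints [ 40.2  14.3 -28.5   8.3 -42.9  38.8] 
tool axes in board
 [[ 0.935 -0.003 -0.354]
 [-0.008 -1.    -0.013]
 [-0.354  0.015 -0.935]]
```

>>> play_rows(rows=[{"slide": [0.006,0,0.018],"delta_rot": [0,0,0],"fingers": -1},{"slide": [0.006,0,0.018],"delta_rot": [0,0,0],"fingers": -1},{"slide": [0,0,0],"delta_rot": [0,0,0],"fingers": -1}])

```text
time_s: 21.78
tcp_pos: [0.5589, 0.1735, 0.1103]
eef_rot: [179.3, -7.3, -5.1]
contact_force: [-27.6, 1.1, 38.7]
gripper_width: 0.0002
gripper_force: 23.4
```

```bash
python3 m.py|head -3
```

```text
[-3.2830e+01 -1.7000e-01  3.8930e+01 -5.7300e+00  3.5000e-01  4.6350e+01
 -3.0000e-02  8.4900e+00 -9.0000e-02  1.7932e+02 -7.2700e+00 -5.0900e+00
  4.4000e-01]
```

>>> play_rows(rows=[{"slide": [-0.02,0,-0.06],"delta_rot": [0,0,0],"fingers": -1},{"slide": [-0.07,0,-0.2],"delta_rot": [0,0,0],"fingers": -1},{"slide": [0,0,-0.4],"delta_rot": [0,0,0],"fingers": -1},{"slide": [-0.2,-0.3,-0.2],"delta_rot": [0,0,0],"fingers": -1},{"slide": [-0.2,-0.4,0],"delta_rot": [0,0,0],"fingers": -1},{"slide": [-0.2,-0.4,0],"delta_rot": [0,0,0],"fingers": -1},{"slide": [0,-0.3,0],"delta_rot": [0,0,0],"fingers": -1},{"slide": [0,0,0],"delta_rot": [0,0,0],"fingers": -1}])

```text
time_s: 23.08
tcp_pos: [0.4639, 0.389, 0.219]
eef_rot: [179.2, -7.2, -5.0]
contact_force: [0.2, -0.7, -1.1]
gripper_width: 0.0004
gripper_force: 0.0
```

```bash
python3 - <<'E'
from h import *
print(r.get_state()['tcp_pos'])
v=[cam('top'),cam('side')]
ims=[]
for a,s in zip(v,(5,5)):
    p=proj(*a[1:],C+B@[0,0,.03]).astype(int); print(p)
    w=a[0][p[1]-50:p[1]+50,p[0]-38:p[0]+38]; ims.append(cv2.resize(w,None,fx=s,fy=s,interpolation=cv2.INTER_CUBIC))
cv2.imwrite('pics/n.png',np.hstack(ims))
np.savez('fin.npz',ti=v[0][0],tK=v[0][1],tR=v[0][2],tt=v[0][3],si=v[1][0],sK=v[1][1],sR=v[1][2],st=v[1][3])
for nm,a in zip('ts',v):
    for q in [(75,0,41),(-55,0,38),(-55,0,53),(-55,12,54),(-55,-12,54),(-110,0,30),(-110,0,45)]: 
        u=proj(*a[1:],C+B@np.array(q)/1000); print(nm,q,((u-proj(*a[1:],C+B@[0,0,.03]).astype(int)+[38,50])*5).round(0))
E
```

```text
[0.46387025 0.38900705 0.2189812 ]
[215 167]
[279 280]
t (75, 0, 41) [191. 113.]
t (-55, 0, 38) [189. 361.]
t (-55, 0, 53) [182. 370.]
t (-55, 12, 54) [158. 369.]
t (-55, -12, 54) [205. 373.]
t (-110, 0, 30) [192. 455.]
t (-110, 0, 45) [185. 465.]
s (75, 0, 41) [ 42. 171.]
s (-55, 0, 38) [318. 298.]
s (-55, 0, 53) [334. 285.]
s (-55, 12, 54) [330. 310.]
s (-55, -12, 54) [342. 259.]
s (-110, 0, 30) [421. 354.]
s (-110, 0, 45) [438. 342.]
```

```bash
python3 - <<'E'
from h import *
z=np.load('fin.npz');T=(z['tK'],z['tR'],z['tt']);S=(z['sK'],z['sR'],z['st'])
w3=np.load('w3.npz')['i']; print('handle hsv ref',cv2.cvtColor(w3,cv2.COLOR_BGR2HSV)[200,309:318].mean(0))
ends=[]
for nm,im,V in (('t',z['ti'],T),('s',z['si'],S)):
    hsv=cv2.cvtColor(im,cv2.COLOR_BGR2HSV)
    m=cv2.inRange(hsv,(4,120,40),(14,220,190))
    roi=np.zeros_like(m); 
    poly=np.array([proj(*V,C+B@np.array(q)/1000) for q in [(35,22,35),(35,-22,35),(-125,-22,35),(-125,22,35)]]).astype(np.int32)
    cv2.fillPoly(roi,[cv2.convexHull(poly)],255); m&=roi
    ys,xs=np.nonzero(m); print(nm,len(xs))
    a=np.array([proj(*V,C+B@[x,0,.03]) for x in (-.1,.03)]); d=(a[1]-a[0]); L=np.linalg.norm(d); d/=L; n=np.array([-d[1],d[0]])
    P=np.c_[xs,ys]-a[0]; s=P@d; h=P@n
    up=(proj(*V,C+B@[-.055,0,.045])-proj(*V,C+B@[-.055,0,.03]))@n
    print(' px/15mm up',up.round(2),'px per mm along',(L/130).round(3))
    for lo in range(-120,40,15):
        k=(s/L*130-100>=lo)&(s/L*130-100<lo+15)
        if k.any(): print('  x',lo,k.sum(),'mid off px',((h[k].max()+h[k].min())/2).round(2),'width',(np.ptp(h[k])+1).round(1))
    print('  end x mm',(s.min()/L*130-100).round(1))
    p=proj(*V,C+B@[-.055,0,.04]); 
    o=cv2.inRange(hsv,(6,190,180),(18,255,255)); r_=np.argwhere(o>0)[:,::-1]; r_=r_[np.linalg.norm(r_-p,axis=1)<20]; print('  orange',len(r_),r_.mean(0) if len(r_) else '',p)
z0=np.load('cams.npz')
for nm,im in (('t',z0['ti']),('s',z0['si'])):
    hsv=cv2.cvtColor(im,cv2.COLOR_BGR2HSV);o=cv2.inRange(hsv,(6,190,180),(18,255,255)); p=np.array([215,188]) if nm=='t' else np.array([302,290]); r_=np.argwhere(o>0)[:,::-1]; r_=r_[np.linalg.norm(r_-p,axis=1)<20]; print('orange start',nm,len(r_),r_.mean(0) if len(r_) else '')
E
```

```text
handle hsv ref [ 12.88888889 141.22222222 140.77777778]
t 336
 px/15mm up -1.47 px per mm along 0.37
  x -120 2 mid off px 1.07 width 2.0
  x -105 36 mid off px 0.52 width 7.1
  x -90 28 mid off px 0.47 width 7.0
  x -75 55 mid off px -2.12 width 12.1
  x -60 54 mid off px -2.2 width 12.0
  x -45 37 mid off px -0.24 width 8.0
  x -30 30 mid off px 0.15 width 5.1
  x -15 25 mid off px 0.08 width 5.1
  x 0 30 mid off px 0.01 width 5.1
  x 15 24 mid off px -0.07 width 5.1
  x 30 15 mid off px -0.12 width 5.0
  end x mm -107.0
  orange 0  [214.68785507 189.43058446]
s 461
 px/15mm up 3.54 px per mm along 0.455
  x -120 13 mid off px -0.07 width 7.7
  x -105 61 mid off px 0.15 width 9.7
  x -90 51 mid off px 0.1 width 9.0
  x -75 62 mid off px -2.32 width 12.1
  x -60 77 mid off px -2.46 width 12.4
  x -45 44 mid off px -0.22 width 7.3
  x -30 45 mid off px -0.31 width 7.3
  x -15 39 mid off px -0.55 width 7.8
  x 0 29 mid off px -0.69 width 7.7
  x 15 28 mid off px -0.83 width 7.8
  x 30 12 mid off px -0.87 width 7.3
  end x mm -109.4
  orange 0  [305.07347391 289.20227867]
orange start t 0 
orange start s 2 [307.  293.5]
```

The handle lies parallel to the board at home height (about 1 mm front to rear, where unseated would be 10–20 mm). It stopped hard at about 46 N, and the robot is now clear of everything. Handing in.

```bash
python3 -c "
from h import *
print(r.close_job())"
```

```text
the job is handed in; nothing more can be done
None
```

The hammer is back in the rack and the job is handed in. The last images and the hard stop under pressing indicate the head is in the pocket and the handle fully home in the clip. I couldn't see the orange jaw in them, so jaw-shut is inferred, and the hand-in gave no verdict.

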